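# Load two reagent cartridges into a spring-loaded magazine

### The job

Swing the loader's purple gate fully open, then slide the blue reagent cartridge off the ledge into the lane and push it through the mouth against the spring until it snaps in behind both yellow lips; then do the same with the orange one, and finally swing the gate fully shut. Slide the cartridges along the deck without lifting them off it or tipping them, and leave the white spent cartridge and everything else on the bench where it is.

Things in the scene. Friction and masses are not known exactly. Their poses are not given: they have to be found in the camera images.
- loader: Cartridge loader fixed on the bench. Its frame: origin at bench level under the middle of the mouth, +y = loading direction (into the magazine), +x = far side (away from the robot), z up; all loader coordinates given here are in this frame, in mm. Flat pale grey deck, top at z = 10, x -155 to 55, y -328 to 178.
- ledge (a point): Middle of the ledge, loader (-106, -218, 10): cartridges wait here on the bare deck in a row, near x = -106 at about y = -140, -218 and -296, in any order.
- lane (a point): Loader (0, -150, 10), in the lane: bare deck along x = 0, 74 wide, leading to the mouth, open towards the ledge. Its far side is at x = 37: the white guide rail (y -328 to -152, top z = 30) and, nearer the mouth, the open gate with its post.
- mouth (a point): Loader (0, 0, 10), middle of the magazine's mouth. Channel between white side walls (outer faces x = +-50, top z = 54), y -4 to 176; clear cover from y = 74 on (top z = 61), drive housing y 176 to 256 (top z = 76).
- follower (a joint): Travel of the black follower plate in the magazine, m: 0 = empty (front face at y = 42), 0.115 = stop. A spring pushes it to the mouth with 2 to 5 N. About 0.046 with one cartridge held by the lips (its centre at y = 63), 0.096 with two (centres y = 63 and 113). Pushing a cartridge's rear face 3 to 8 mm past the lips' tips (y = 38) lets the lips snap in, the spring then seats it; up to about 18 N.
- cart_blue: Blue reagent cartridge, a block 70 (own x) by 50 (own y) by 44 high (mm), about 0.2 kg; origin at the centre of its underside. It starts on the ledge with its axes nearly along the loader's, own y along the loading direction. To be loaded first.
- cart_orange: Orange reagent cartridge, same size and frame as the blue one. To be loaded second.
- cart_spent: White spent cartridge with a grey cap, same size and frame; it stays on the ledge.
- gate (a joint): Angle of the purple gate, rad: 0 = shut across the mouth (bar along the loader's -x), 1.571 = fully open (bar along the loader's -y, forming the lane's far side). Vertical hinge at loader (45, -18) mm; stiff enough to stay where left, under 1 N at its end to move. The bar is 8 thick, z 14 to 30. It swings in a circle of 123 mm about the hinge, over the lane.
- gate_post (a point): Point on the axis of the upright round post at the gate's free end, 115 mm from the hinge; post 16 mm in diameter, from z = 14 to 66 mm above the bench, so it stands 36 mm above the bar; this point is at z = 50 mm.
- lip_near (a joint): Angle of the yellow sprung lip on the magazine's near side (-x), rad: 0 = sprung in, overlapping a held cartridge's edge by 6 mm; 0.17 to 0.28 = pressed aside by a passing cartridge. A leaf 34 long, z 14 to 44, hinged at y = 5, slanting inward to its tip at y = 38; the two tips are 58 apart. Gives way to entry only.
- lip_far (a joint): The same for the yellow lip on the far side (+x).
- tip_box: Green pipette-tip box, 84 x 122 x 60 mm, origin under its centre, right of the loader; a bystander.
- plates: Stack of three white well plates, 85 x 127 x 43 mm, origin under its centre, left of the loader; a bystander.
There are look-alikes about, which are no part of the job. Of the things that look like the cart_blue, the larger one is meant. There is more than one size of the cart_orange; the job needs the smaller.

How it is judged (in metres and radians):
On the way, in this order (a step that is already met when the one before it is completed fails the run):
1. the gate is swung open (value of joint gate above 1.4 rad), for 0.2 s.
2. the blue cartridge is in the magazine, just behind both sprung-in lips (y of cart_blue in the frame of loader between 0.056 and 0.075 m and x of cart_blue in the frame of loader between -0.006 and 0.006 m and angle between the y axis of cart_blue and the y axis of loader, either way round below 0.07 rad and angle between cart_blue's own z axis and vertical below 0.07 rad and value of joint each of lip_near, lip_far below 0.08 rad), for 0.2 s.
3. the orange cartridge is behind both lips, with the blue one behind it (y of cart_blue in the frame of loader between 0.106 and 0.125 m and x of cart_blue in the frame of loader between -0.006 and 0.006 m and angle between the y axis of each of cart_blue, cart_orange and the y axis of loader, either way round below 0.07 rad and angle between each of cart_blue, cart_orange's own z axis and vertical below 0.07 rad and y of cart_orange in the frame of loader between 0.056 and 0.075 m and x of cart_orange in the frame of loader between -0.006 and 0.006 m and value of joint each of lip_near, lip_far below 0.08 rad), for 0.2 s.
4. the gate is shut (value of joint gate below 0.08 rad), for 0.2 s.
At the end, for the whole second after the job is handed in: Orange centre 56-70 mm inside the mouth, blue 106-120 mm, both within 6 mm of the lane's middle, square and upright within 0.07 rad, at rest; both lips under 0.08 rad; gate under 0.08 rad; spent cartridge, tip box and plates within 30 mm of their starts (y of cart_blue in the frame of loader between 0.106 and 0.12 m and x of cart_blue in the frame of loader between -0.006 and 0.006 m and angle between the y axis of each of cart_blue, cart_orange and the y axis of loader, either way round below 0.07 rad and angle between each of cart_blue, cart_orange's own z axis and vertical below 0.07 rad and y of cart_orange in the frame of loader between 0.056 and 0.07 m and x of cart_orange in the frame of loader between -0.006 and 0.006 m and value of joint each of lip_near, lip_far, gate below 0.08 rad and linear speed of each of cart_blue, cart_orange below 0.01 m/s and distance of each of cart_spent, tip_box, plates from where it was at the start of the episode below 0.03 m); the robot touches nothing.
It fails at once if a cartridge lifted more than 25 mm off the deck (height (world z) of any of cart_blue, cart_orange above 0.035 m).
It fails at once if a cartridge tipped by more than 0.35 rad (angle between any of cart_blue, cart_orange, cart_spent's own z axis and vertical above 0.35 rad).
It fails at once if the spent cartridge or a bystander shifted by more than 30 mm (distance of any of cart_spent, tip_box, plates from where it was at the start of the episode above 0.03 m).
It also fails if it takes over 72 s, if anything falls off the work surface, if the arm or the gripper's body presses on something with over 40 N, if the wrist force passes 120 N, or if a joint passes its speed limit or range.

### The arm

A 6-joint arm with a two-finger parallel gripper is mounted at the origin on the work surface. World frame = base frame: x ahead of the robot, y to its left, z up, the work surface at z = 0. Lengths are in mm, angles in degrees, forces in N, time in s.
With the tool pointing down it reaches from about 375 to 975 mm from the base axis. Payload 3.8 kg.
Tool frame: the origin (TCP) lies midway between the tips of the shut fingers; the grasp point (between the pads) lies 19 mm behind it; z points along the fingers, y is the line along which they close (so a half turn about z gives the same grasp; the last joint's range is limited). The gripper opens to 88 mm and grips with 3 to 60 N. Pads are 18 mm wide; open, the fingers measure 123 mm over their backs; the gripper's body (75 mm by 187 mm) begins 45 mm behind the grasp point.
Start: joints at [-78.948, 15.12, 91.902, -0, 72.978, -2.114], TCP at [153.748, -657.252, 238.706] pointing down, gripper open.
Joint ranges: [-150.88, 150.88], [-54.13, 125.18], [17.81, 147.31], [-75.09, 255.09], [0, 152.58], [-146.25, 146.25]. Speed limits (degrees/s): [147.25, 147.25, 180, 180, 180, 180].

### API

Orientations are given as a 3x3 rotation matrix whose columns are the frame's x, y, z axes.
In Python, from workcell import env, optics gives the robot as it stands.
- The arm moves only by the tool send_rows, never from a script. Its argument "plan" is one flat list of numbers, 7 for each row, row after row: the shift along the tool's x, y, z in m, then the turn, a rotation vector about the tool's x, y, z in rad, then the finger opening in m, from 0 to 0.0881. In form: [dx, dy, dz, rx, ry, rz, claw, dx, dy, dz, rx, ry, rz, claw, ...]. A call has 1 to 12 rows; each row is the pose to reach, as a shift and turn from the pose commanded when the call began, along the tool's axes at that moment; what a row does not reach only later rows make up. A row lasts 1/10 s, in which the tool goes at most 50 mm and 8.59 degrees, less where a joint would pass 70% of its speed; a pose out of reach is approached as far as the arm can. A call with a gripper value outside its range is refused whole. The fingers move at their own pace and stop on an object; "grip_force" is the grip in N (left out, the last holds). Time passes only in rows, so rows that repeat a pose let the fingers close. It gives the time, the measured TCP pose, the force, the opening and the grip force at its end, in the units of the state.
- env.get_state(): the state, without advancing time (a new reading comes with each control period).
- optics.read_camera(name): name is "side" or "top"; returns a dict with "image" (384x512x3 uint8, red, green, blue), "depth" (384x512 float32, mm along the optical axis (not along the pixel's ray), 0 where there is no reading), "fovy" (degrees; the focal length in pixels is half the picture's height over the tangent of half this angle, whatever the lens; pixels are square), "cx", "cy" (the principal point, pixels), "k1" (the pictures are not rectified: a ray, as slopes to the right and down, at radius r is drawn at 1 + k1 r^2 times it, then the intrinsics apply), "T" (4x4, takes a point from camera to world coordinates). Camera axes: x right, y down, z forward; pixel columns grow to the right and rows downward; lengths in mm; the calibration is good to about 2 mm. A picture is of the moment at which its call begins.
- env.hand_in(): hands the job in; it is judged then, once.
The state is a dict: "t": time; "joint_pos": joint angles; "dq": joint speeds; "effort": joint torques, N m; "eef_pos": TCP position; "orientation": TCP orientation; "contact_force": force on the tool from outside, world axes, zero at the start; "wrist_torque": the same for the moment, N m; "finger_gap": opening from 0.0 (shut) to 1.0 (fully open); "finger_force": force on a finger pad.
Only numpy, scipy, OpenCV 4.12 (cv2) and the standard library are available. Lean on these libraries where they do the work, as an engineer would, in place of code of your own. Each camera call takes 0.05 s, during which the arm holds its last target. There are 200 camera calls.

## Working session

There is one attempt and no reset: what is moved stays moved. The work goes in short steps, Python scripts to look and compute and a tool call to move; the robot and the scene stay as the last step left them, time stands still between calls to the robot, and variables do not carry over. Pictures are saved under pics/ and viewed, at most 10 in all, crops included, and the job is handed in when it is done.

Besides the shell and the picture viewer there is one more tool, called after "Call:" as name(argument=value, ...) on one line, values as JSON. send_rows: Moves the arm, as the interface text tells. Its arguments: {"type":"object","properties":{"plan":{"type":"array","items":{"type":"number"}},"grip_force":{"type":"number"}},"required":["plan"]}

```bash
ls; mkdir -p pics
python3 - <<'E'
from workcell import env, optics
import cv2, numpy as np
s=env.get_state(); print({k:np.round(v,3).tolist() for k,v in s.items()})
for n in ("top","side"):
    c=optics.read_camera(n); cv2.imwrite(f"pics/{n}0.png",c["image"][:,:,::-1]); np.savez(f"{n}0.npz",**c)
    print(n,c["fovy"],c["cx"],c["cy"],c["k1"],np.round(c["T"],3).tolist())
E
```

```text
pics
{'t': 0.0, 'joint_pos': [-78.948, 15.171, 91.977, -0.001, 72.978, -2.115], 'dq': [0.138, -0.082, -0.034, -0.042, 0.047, -0.011], 'effort': [0.001, -50.21, -35.688, 0.073, 0.029, -0.0], 'eef_pos': [153.603, -656.589, 237.404], 'orientation': [[0.974, 0.228, -0.0], [0.228, -0.974, 0.002], [0.0, -0.002, -1.0]], 'contact_force': [0.086, -0.121, 0.82], 'wrist_torque': [0.03, -0.03, 0.004], 'finger_force': 0.0, 'finger_gap': 1.0}
top 54.374238932315365 256.682866661476 191.0262555677134 0.039266269726026204 [[-0.017, -0.998, 0.057, 451.34], [-1.0, 0.017, -0.011, 27.127], [0.01, -0.057, -0.998, 1362.54], [0.0, 0.0, 0.0, 1.0]]
side 42.12266857807517 257.3682829566811 188.08100099750447 -0.013552794766392331 [[-0.793, -0.314, 0.522, -386.099], [-0.609, 0.393, -0.689, 1274.189], [0.011, -0.864, -0.503, 967.651], [0.0, 0.0, 0.0, 1.0]]
```

View pics/top0.png

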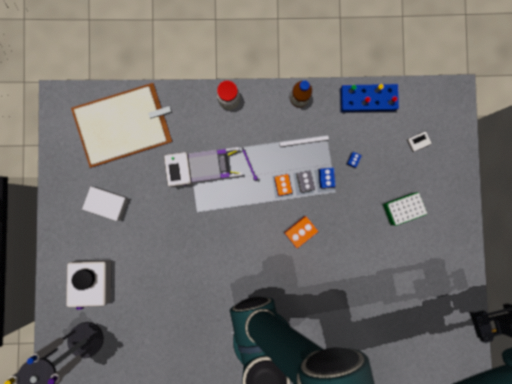

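View pics/side0.png

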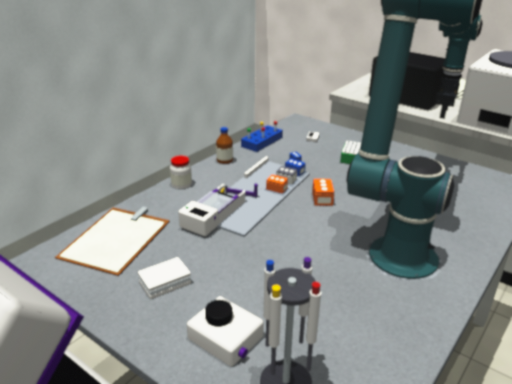

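Top view: the ledge row reads orange (284,184), white/grey spent (305,181), blue (327,178). The look-alikes are a small blue block (354,159) and a larger orange block (301,231), both off the loader. The larger blue and the smaller orange are the two on the ledge. The gate bar runs from its hinge near (243,148) to its post near (257,180). I'll enlarge to confirm and measure.

```bash
cat > h.py <<'E'
import numpy as np, cv2
from scipy.spatial.transform import Rotation as R
from workcell import env, optics
def load(f): return dict(np.load(f))
def K(c):
    f=192/np.tan(np.radians(c["fovy"]/2)); return float(f),float(c["cx"]),float(c["cy"])
def ray(c,u,v):
    f,cx,cy=K(c); d=np.stack([(np.asarray(u,float)-cx)/f,(np.asarray(v,float)-cy)/f],-1); p=d.copy()
    for _ in range(10): p=d/(1+float(c["k1"])*(p**2).sum(-1,keepdims=True))
    return np.concatenate([p,np.ones(p.shape[:-1]+(1,))],-1)
def at_z(c,u,v,z):
    d=ray(c,u,v)@c["T"][:3,:3].T; o=c["T"][:3,3]
    return o+d*((z-o[2])/d[...,2])[...,None]
def cloud(c):
    v,u=np.mgrid[:384,:512]; return (ray(c,u,v)*c["depth"][...,None])@c["T"][:3,:3].T+c["T"][:3,3]
def proj(c,P):
    q=(np.asarray(P,float)-c["T"][:3,3])@c["T"][:3,:3]; p=q[...,:2]/q[...,2:]
    p=p*(1+float(c["k1"])*(p**2).sum(-1,keepdims=True)); f,cx,cy=K(c); return p*f+[cx,cy]
E
python3 - <<'E'
from h import *
c=load("top0.npz"); im=c["image"][:,:,::-1]
cv2.imwrite("pics/crop0.png",cv2.resize(im[128:248,158:368],None,fx=3.8,fy=3.8,interpolation=cv2.INTER_CUBIC))
P=cloud(c); hsv=cv2.cvtColor(c["image"],cv2.COLOR_RGB2HSV)
for n,lo,hi in (("blue",(105,150,50),(125,255,255)),("orange",(5,150,80),(18,255,255)),("purple",(126,60,40),(150,255,255)),("yellow",(22,120,80),(35,255,255))):
    m=cv2.inRange(hsv,lo,hi); m[:,:60]=0
    N,L,st,ce=cv2.connectedComponentsWithStats(m)
    for i in range(1,N):
        if st[i,4]>8: q=P[L==i]; print(n,ce[i].round(1),st[i,4],np.median(q,0).round(0),q[:,2].max().round(0),cv2.minAreaRect(at_z(c,*np.nonzero(L==i)[::-1],np.median(q[:,2]))[:,:2].astype(np.float32)))
E
```

```text
blue [304.1  85. ] 68 [ 867. -148.  150.] 156.0 ((867.451904296875, -147.74160766601562), (26.36250877380371, 26.726572036743164), 88.78350067138672)
blue [368.3  97.8] 1277 [ 856. -393.   39.] 1363.0 ((856.3881225585938, -396.1098327636719), (93.01404571533203, 203.7190704345703), 0.07182908058166504)
blue [353.3 159.6] 77 [ 633. -333.   29.] 1363.0 ((634.6926879882812, -337.27337646484375), (34.19363021850586, 46.63078308105469), 65.33294677734375)
blue [322.5 178.1] 106 [ 567. -219.   53.] 61.0 ((567.6204833984375, -219.73365783691406), (64.58248901367188, 23.61387825012207), 5.130465984344482)
blue [331.8 177.3] 77 [ 567. -252.   54.] 59.0 ((570.6333618164062, -250.63528442382812), (17.550796508789062, 63.60732650756836), 88.4177017211914)
orange [296.8  90.4] 73 [ 861. -129.  108.] 1363.0 ((863.4163208007812, -127.86327362060547), (48.13901138305664, 24.195362091064453), 15.326006889343262)
orange [154.4  95.2] 97 [886. 380.   6.] 13.0 ((885.1423950195312, 380.57568359375), (92.52864837646484, 20.059961318969727), 22.3863468170166)
orange [147.8 140.4] 193 [722. 353.   6.] 14.0 
[... 591 characters left out ...]
1363.0 ((621.7556762695312, 37.4995231628418), (115.89544677734375, 13.012088775634766), 23.72384262084961)
purple [224.6 174.9] 52 [584. 125.  56.] 62.0 ((583.9705810546875, 125.01889038085938), (18.525638580322266, 33.35427474975586), 8.596519470214844)
purple [ 79.  307.9] 19 [136. 628.  42.] 45.0 ((135.74432373046875, 627.6506958007812), (20.271625518798828, 6.683527946472168), 88.2527084350586)
yellow [380.2  86.3] 21 [ 881. -421.   83.] 88.0 ((880.848388671875, -421.41278076171875), (12.25631332397461, 19.849185943603516), 44.04556655883789)
yellow [231.3 152.6] 24 [666. 102.  38.] 47.0 ((666.666259765625, 100.00053405761719), (9.619558334350586, 31.891965866088867), 25.88619613647461)
```

View pics/crop0.png

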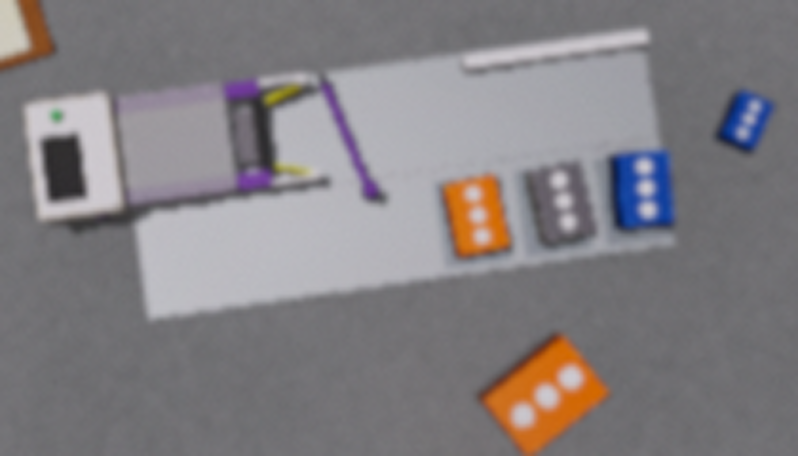

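Crop: the three on the ledge are orange (477,215), grey-capped spent (560,203) and blue (643,190). The blue is clearly larger than the loose blue block (748,120), and the orange clearly smaller than the loose one (545,395), so the ledge pair is meant. Next I fit the loader frame.

```bash
cat > fit.py <<'E'
from h import *
from scipy.optimize import least_squares
c=load("top0.npz"); g=cv2.cvtColor(c["image"],cv2.COLOR_RGB2GRAY).astype(np.float32)
def tw(p,P):
    P=np.atleast_2d(P).astype(float); a=p[2]; r=np.array([[np.cos(a),-np.sin(a)],[np.sin(a),np.cos(a)]])
    return np.c_[P[:,:2]@r.T+p[:2],P[:,2]]
lab=np.array([[150,319],[674,243],[318,78],[327,182]])/3.8+[157.6,127.6]
M=np.array([[-155,178,10],[-155,-328,10],[50,-4,54],[-50,-4,54]])
p=least_squares(lambda p:(proj(c,tw(p,M))-lab).ravel(),[650,80,.13]).x
print("hand",p.round(3),(proj(c,tw(p,M))-lab).round(1).tolist())
# refine: strongest gradient across known deck edges (near edge, right edge, left-near edge)
segs=[([-155,y,10],(1,0)) for y in range(-310,170,10)]+[([x,-328,10],(0,1)) for x in range(-145,-75,6)]+[([x,178,10],(0,1)) for x in range(-145,-60,6)]
def meas(p):
    out=[]
    for q,n in segs:
        t=np.arange(-14,14.1,.5); L=np.array(q)+t[:,None]*np.array([n[0],n[1],0])
        uv=proj(c,tw(p,L)).astype(np.float32); pr=cv2.remap(g,uv[:,0],uv[:,1],cv2.INTER_LINEAR).ravel()
        d=np.abs(np.gradient(cv2.GaussianBlur(pr[None],(0,0),3).ravel())); i=d.argmax()
        out.append((np.array(q)+t[i]*np.array([n[0],n[1],0]),n,d[i]))
    return out
for _ in range(3):
    m=meas(p); W=tw(p,[a for a,_,_ in m])
    def res(pp):
        a=pp[2]; r=np.array([[np.cos(a),-np.sin(a)],[np.sin(a),np.cos(a)]]); l=(W[:,:2]-pp[:2])@r
        return [((l[i]-np.array(segs[i][0][:2]))@np.array(segs[i][1])) for i in range(len(segs))]
    s=least_squares(res,p,loss="soft_l1"); p=s.x
print("refined",p.round(4),"median abs res",np.median(np.abs(res(p))))
np.save("pose.npy",p)
def toL(W): 
    a=p[2]; r=np.array([[np.cos(a),-np.sin(a)],[np.sin(a),np.cos(a)]]); return (np.asarray(W)[...,:2]-p[:2])@r
hsv=cv2.cvtColor(c["image"],cv2.COLOR_RGB2HSV); P=cloud(c)
for n,(u0,v0) in dict(blue=(327,178),orange=(284,184),spent=(305,181)).items():
    # top face at z=54: mask by depth
    Q=P[v0-18:v0+18,u0-16:u0+16]; k=(np.abs(Q[...,2]-54)<7); 
    N,L,st,ce=cv2.connectedComponentsWithStats(k.astype(np.uint8)); i=1+st[1:,4].argmax()
    vv,uu=np.nonzero(L==i); w=toL(at_z(c,uu+u0-16,vv+v0-18,54)); r=cv2.minAreaRect(w.astype(np.float32)); print(n,np.round(r[0],1),np.round(r[1],1),r[2],len(uu))
m=cv2.inRange(hsv,(126,60,30),(150,255,255)); m[:,:236]=0; m[:,265:]=0
vv,uu=np.nonzero(m); z=P[vv,uu,2]; print("gate pts",len(uu), "post z",np.sort(z)[-8:].round())
l=toL(at_z(c,uu,vv,30)); print("bar ends",l[l[:,1].argmin()].round(),l.mean(0).round(1)); k=z>45; print("post@z",toL(P[vv,uu][k]).mean(0).round(1),k.sum())
im=cv2.resize(c["image"][128:248,158:368][:,:,::-1],None,fx=3.8,fy=3.8,interpolation=cv2.INTER_CUBIC)
def poly(M,col): cv2.polylines(im,[np.round((proj(c,tw(p,M))-[157.6,127.6])*3.8).astype(np.int32)],True,col,1)
poly([[-155,178,10],[-155,-328,10],[55,-328,10],[55,178,10]],(0,0,255))
for s in(-1,1): poly([[s*37,-4,54],[s*50,-4,54],[s*50,74,54],[s*37,74,54]],(0,255,0))
poly([[37,-328,30],[37,-152,30],[45,-152,30],[45,-328,30]],(255,0,255))
for y in(-140,-218,-296): poly([[-141,y-25,54],[-141,y+25,54],[-71,y+25,54],[-71,y-25,54]],(0,255,255))
cv2.imwrite("pics/fit.png",im)
E
python3 fit.py
```

```text
hand [6.3168e+02 6.8595e+01 1.2100e-01] [[0.6, 0.4], [1.3, 1.1], [-1.7, -1.0], [-0.2, -0.4]]
refined [6.335429e+02 7.480890e+01 1.285000e-01] median abs res 0.8727260965486892
blue [-101.7 -299.1] [49.2 70.6] 81.68444061279297 281
orange [-106.3 -141.4] [68.8 48.9] 3.892918586730957 267
spent [-104.5 -222.3] [67.6 48.6] 4.1635847091674805 261
gate pts 89 post z [  66.   66.   67.   68.   68.   69.   69. 1363.]
bar ends [-64. -56.] [-18.4 -36.5]
post@z [-76.4 -46.2] 14
```

View pics/fit.png

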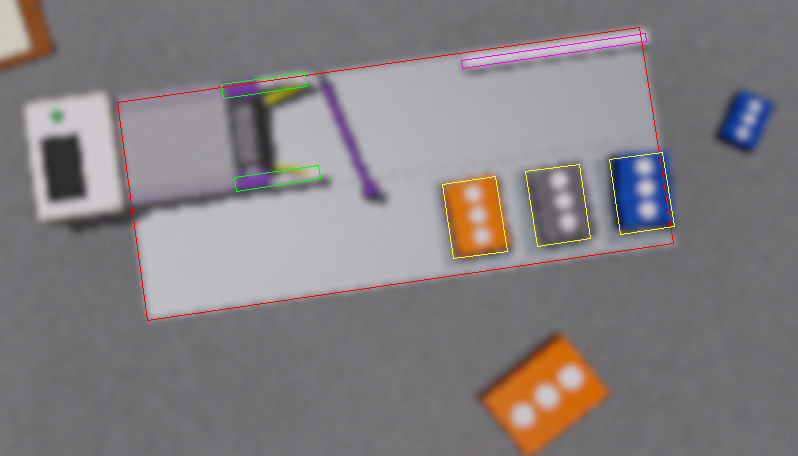

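The fit holds: deck edges agree to about 1 mm and the ledge cartridges to a few mm. The post top is near loader (-72,-46), so the gate is at about 0.24 rad. I'll go above the post with the tool aligned to the loader.

```bash
cat > mv.py <<'E'
from h import *
p=np.load("pose.npy"); a=p[2]; r2=np.array([[np.cos(a),-np.sin(a)],[np.sin(a),np.cos(a)]])
RL=np.array([[np.cos(a),np.sin(a),0],[np.sin(a),-np.cos(a),0],[0,0,-1]])  # tool x=+X, tool y=-Y loader
def where(s=None):
    s=s or env.get_state(); e=np.array(s["eef_pos"]); return np.r_[(e[:2]-p[:2])@r2,e[2]]
def shift(L):
    s=env.get_state(); O=np.array(s["orientation"]); W=np.r_[r2@np.array(L[:2])+p[:2],L[2]]
    return (O.T@(W-np.array(s["eef_pos"]))/1000).round(4), R.from_matrix(O.T@RL).as_rotvec().round(4)
E
python3 - <<'E'
from mv import *
print(where(),shift([-71,-46,130]))
c=load("top0.npz"); P=cloud(c); hsv=cv2.cvtColor(c["image"],cv2.COLOR_RGB2HSV)
m=cv2.inRange(hsv,(126,60,30),(150,255,255))>0; m[:,:236]=0; m[:,265:]=0; m&=(P[...,2]>58)&(P[...,2]<75)
vv,uu=np.nonzero(m); print(len(uu),((at_z(c,uu,vv,66)[:,:2]-p[:2])@r2).mean(0))
E
```

```text
[-569.67374359 -663.90974791  237.5253102 ] (array([ 0.5586, -0.5641,  0.1087]), array([-0.002 ,  0.    ,  0.1013]))
13 [-67.88709172 -47.94919769]
```

Call:
send_rows(plan=[0.39, -0.393, 0.05, 0, 0, 0.1, 0.06, 0.39, -0.393, 0.05, 0, 0, 0.1, 0.06, 0.39, -0.393, 0.05, 0, 0, 0.1, 0.06, 0.39, -0.393, 0.05, 0, 0, 0.1, 0.06, 0.39, -0.393, 0.05, 0, 0, 0.1, 0.06, 0.39, -0.393, 0.05, 0, 0, 0.1, 0.06, 0.39, -0.393, 0.05, 0, 0, 0.1, 0.06, 0.39, -0.393, 0.05, 0, 0, 0.1, 0.06, 0.39, -0.393, 0.05, 0, 0, 0.1, 0.06, 0.39, -0.393, 0.05, 0, 0, 0.1, 0.06, 0.39, -0.393, 0.05, 0, 0, 0.1, 0.06, 0.39, -0.393, 0.05, 0, 0, 0.1, 0.06])

```text
t: 1.3
eef_pos: [445.3, -181.2, 187.8]
orientation: [[0.991, 0.135, -0.001], [0.135, -0.991, 0.002], [-0.0, -0.002, -1.0]]
contact_force: [-0.3, -0.0, -0.9]
finger_gap: 0.678
finger_force: 0.0
```

Run:
```python
from mv import *
print(where(),shift([-69,-47,110]),shift([-69,-47,36]))
```

```text
[-219.54120906 -229.7894133   187.80426489] (array([ 0.1518, -0.1816,  0.0782]), array([-0.0023,  0.0003,  0.0069])) (array([ 0.1518, -0.1814,  0.1522]), array([-0.0023,  0.0003,  0.0069]))
```

Call:
send_rows(plan=[0.152, -0.181, 0.075, 0, 0, 0.006, 0.06, 0.152, -0.181, 0.075, 0, 0, 0.006, 0.06, 0.152, -0.181, 0.075, 0, 0, 0.006, 0.06, 0.152, -0.181, 0.075, 0, 0, 0.006, 0.06, 0.152, -0.181, 0.075, 0, 0, 0.006, 0.06, 0.152, -0.181, 0.075, 0, 0, 0.006, 0.06, 0.152, -0.181, 0.11, 0, 0, 0.006, 0.06, 0.152, -0.181, 0.151, 0, 0, 0.006, 0.06, 0.152, -0.181, 0.151, 0, 0, 0.006, 0.06, 0.152, -0.181, 0.151, 0, 0, 0.006, 0.012, 0.152, -0.181, 0.151, 0, 0, 0.006, 0.012, 0.152, -0.181, 0.151, 0, 0, 0.006, 0.012], grip_force=8)

```text
t: 2.5
eef_pos: [573.2, 12.8, 40.3]
orientation: [[0.992, 0.123, 0.004], [0.123, -0.992, -0.0], [0.004, 0.001, -1.0]]
contact_force: [1.0, 0.3, 0.0]
finger_gap: 0.429
finger_force: 0.0
```

Call:
send_rows(plan=[0, 0, 0, 0, 0, 0, 0.012, 0, 0, 0, 0, 0, 0, 0.012, 0, 0, 0, 0, 0, 0, 0.012])

```text
t: 2.8
eef_pos: [571.9, 13.5, 38.6]
orientation: [[0.992, 0.124, 0.002], [0.124, -0.992, 0.0], [0.002, 0.0, -1.0]]
contact_force: [0.9, 0.2, 2.7]
finger_gap: 0.177
finger_force: 8.0
```

Run:
```python
from mv import *
s=env.get_state(); print(where(s),s["finger_gap"]*88.1,s["finger_force"],s["contact_force"])
c=optics.read_camera("side"); u,v=proj(c,s["eef_pos"]).astype(int); print(u,v)
cv2.imwrite("pics/side1.png",cv2.resize(c["image"][v-60:v+60,u-80:u+80,::-1],None,fx=5,fy=5,interpolation=cv2.INTER_CUBIC))
```

```text
[-68.95725521 -52.91996934  38.55941646] 15.571536711917158 8.00026847049594 [0.85323799 0.19353938 2.72474182]
256 189
```

View pics/side1.png

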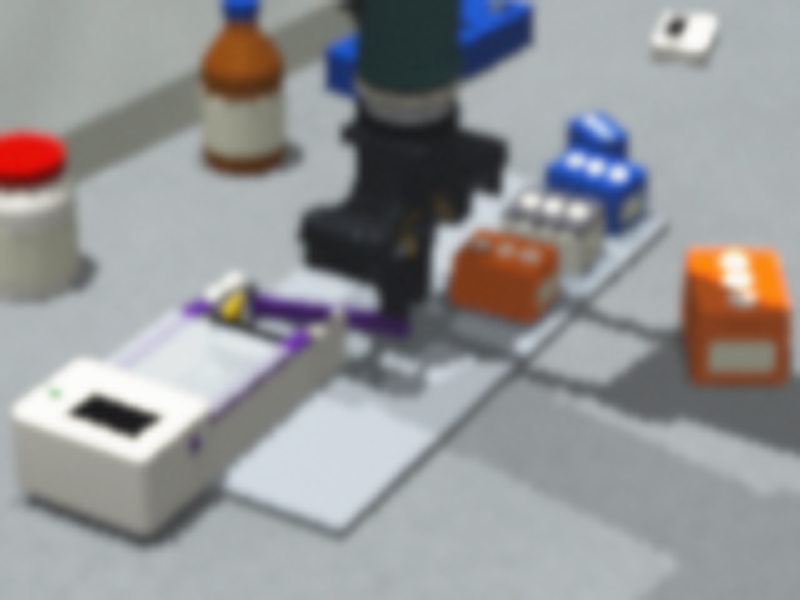

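The crop shows the gripper holding the post at the bar's free end (400,325), with an opening of 15.6 mm that matches the 16 mm post. Now I swing it along the arc.

Call:
send_rows(plan=[0.005, 0.014, 0, 0, 0, 0, 0.012, 0.0113, 0.0261, 0, 0, 0, 0, 0.012, 0.0192, 0.0375, 0, 0, 0, 0, 0.012, 0.0282, 0.0478, 0, 0, 0, 0, 0.012, 0.0385, 0.057, 0, 0, 0, 0, 0.012, 0.0499, 0.065, 0, 0, 0, 0, 0.012, 0.0619, 0.0715, 0, 0, 0, 0, 0.012, 0.0748, 0.0765, 0, 0, 0, 0, 0.012, 0.0883, 0.0799, 0, 0, 0, 0, 0.012, 0.0995, 0.0815, 0, 0, 0, 0, 0.012, 0.1087, 0.082, 0, 0, 0, 0, 0.012, 0.1087, 0.082, 0, 0, 0, 0, 0.012])

```text
t: 4.05
eef_pos: [690.4, -54.6, 37.3]
orientation: [[0.992, 0.124, 0.0], [0.124, -0.992, -0.0], [0.0, 0.0, -1.0]]
contact_force: [-0.1, -0.4, 2.1]
finger_gap: 0.177
finger_force: 8.0
```

Call:
send_rows(plan=[0, 0, 0, 0, 0, 0, 0.012, 0, 0, 0, 0, 0, 0, 0.012])

```text
t: 4.25
eef_pos: [689.2, -54.7, 37.4]
orientation: [[0.992, 0.123, 0.0], [0.123, -0.992, -0.0], [0.0, 0.0, -1.0]]
contact_force: [1.8, -0.8, 0.6]
finger_gap: 0.177
finger_force: 8.0
```

Run:
```python
from mv import *
s=env.get_state(); print(where(s),s["finger_gap"]*88.1,s["finger_force"],(r2.T@np.array(s["contact_force"])[:2]))
```

```text
[  38.55827968 -135.56425092   37.38858115] 15.589137509887538 8.0001320829615 [ 1.64922428 -1.03743247]
```

Call:
send_rows(plan=[0.003, 0, 0, 0, 0, 0, 0.012, 0.006, 0, 0, 0, 0, 0, 0.012, 0.008, 0, 0, 0, 0, 0, 0.012, 0.008, 0, 0, 0, 0, 0, 0.012])

```text
t: 4.65
eef_pos: [692.8, -54.3, 36.6]
orientation: [[0.992, 0.124, -0.01], [0.124, -0.992, -0.001], [-0.01, -0.0, -1.0]]
contact_force: [-10.6, -3.5, 6.5]
finger_gap: 0.175
finger_force: 8.0
```

Run:
```python
from mv import *
s=env.get_state(); print(where(s),s["finger_gap"]*88.1,s["finger_force"],(r2.T@np.array(s["contact_force"])[:2]))
```

```text
[  42.20110003 -135.62514984   36.62009374] 15.430346314213546 7.999943881295621 [-10.93389523  -2.0935695 ]
```

The gate meets its stop (11 N at x ≈ 42). Now release, lift and go above the blue, then use the post, whose TCP position I know, to check the camera bias.

Call:
send_rows(plan=[-0.004, 0, 0, 0, 0, 0, 0.012, -0.004, 0, 0, 0, 0, 0, 0.03, -0.004, 0, 0, 0, 0, 0, 0.04, -0.004, 0, -0.03, 0, 0, 0, 0.04, -0.004, 0, -0.07, 0, 0, 0, 0.04, -0.004, 0, -0.09, 0, 0, 0, 0.06, -0.146, 0.164, -0.09, 0, 0, 0, 0.06, -0.146, 0.164, -0.09, 0, 0, 0, 0.06, -0.146, 0.164, -0.09, 0, 0, 0, 0.06, -0.146, 0.164, -0.09, 0, 0, 0, 0.06, -0.146, 0.164, -0.09, 0, 0, 0, 0.06, -0.146, 0.164, -0.09, 0, 0, 0, 0.06])

```text
t: 5.85
eef_pos: [571.7, -236.2, 127.9]
orientation: [[0.993, 0.12, 0.0], [0.12, -0.993, -0.0], [0.0, 0.0, -1.0]]
contact_force: [-0.1, 0.2, -0.0]
finger_gap: 0.677
finger_force: 0.0
```

Run:
```python
from mv import *
print(where(),shift([-102,-299.5,120]),shift([-102,-299.5,17]))
c=optics.read_camera("top"); np.savez("top1.npz",**c); cv2.imwrite("pics/top1.png",cv2.resize(c["image"][128:248,158:368][:,:,::-1],None,fx=3.8,fy=3.8,interpolation=cv2.INTER_CUBIC))
P=cloud(c); hsv=cv2.cvtColor(c["image"],cv2.COLOR_RGB2HSV)
m=cv2.inRange(hsv,(126,60,30),(150,255,255))>0; m[:,:236]=0; m[:,290:]=0
vv,uu=np.nonzero(m); l=(at_z(c,uu,vv,30)[:,:2]-p[:2])@r2; print("bar line",len(uu),np.polyfit(l[:,1],l[:,0],1),l.min(0),l.max(0))
k=(P[vv,uu,2]>56)&(P[vv,uu,2]<75); print(k.sum(),((at_z(c,uu[k],vv[k],66)[:,:2]-p[:2])@r2).mean(0))
```

```text
[-101.21003215 -300.50867643  127.94217641] (array([-0.0008, -0.001 ,  0.0079]), array([ 0.0002, -0.0005, -0.0083])) (array([-0.0008, -0.001 ,  0.1109]), array([ 0.0002, -0.0005, -0.0083]))
bar line 116 [-1.88256340e-02  4.23363614e+01] [  37.29414863 -142.70851193] [ 55.73091039 -24.66255599]
15 [  43.29531765 -133.8180764 ]
```

View pics/top1.png

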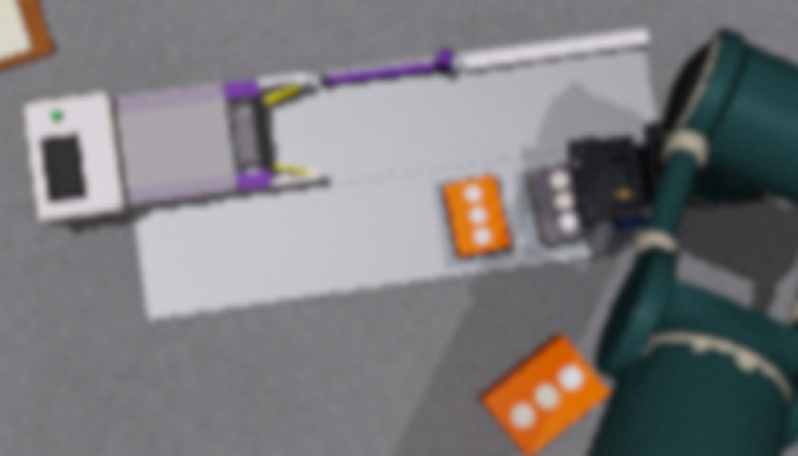

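The gate bar (330,80)-(445,62) lies in line with the rail (470,62)-(648,38), so it is open. I'll cross-check the yaw quickly from the rail's edges.

Run:
```python
from mv import *
def tw(P): P=np.asarray(P,float); return np.c_[P[:,:2]@r2.T+p[:2],P[:,2]]
def edges(f,ys,x0,z,span=16):
    c=load(f); g=cv2.cvtColor(c["image"],cv2.COLOR_RGB2GRAY).astype(np.float32); o=[]
    for y in ys:
        t=np.arange(-span,span+.1,.5); uv=proj(c,tw([[x0+d,y,z] for d in t])).astype(np.float32)
        pr=cv2.GaussianBlur(cv2.remap(g,uv[:,0],uv[:,1],cv2.INTER_LINEAR).T,(0,0),3).ravel(); d=np.gradient(pr)
        o.append((y,x0+t[d.argmax()],x0+t[d.argmin()]))
    o=np.array(o); 
    for k,n in((1,"rise"),(2,"fall")):
        q=np.median(o[:,k]); s=abs(o[:,k]-q)<7; print(f,n,s.sum(),np.polyfit(o[s,0],o[s,k],1).round(4))
edges("top0.npz",range(-318,-160,6),40,30)      # rail
edges("top0.npz",range(-320,170,8),-155,10)     # deck near edge
edges("top0.npz",range(185,250,5),-50,76,25); edges("top0.npz",range(185,250,5),50,76,25)
c=load("top0.npz")
# dots on cartridge & cartridge rects by colour
hsv=cv2.cvtColor(c["image"],cv2.COLOR_RGB2HSV)
```

```text
top0.npz rise 27 [3.30000e-03 3.73555e+01]
top0.npz fall 27 [6.40000e-03 5.17114e+01]
top0.npz rise 62 [ 4.300000e-03 -1.553778e+02]
top0.npz fall 39 [ 4.500000e-03 -1.420262e+02]
top0.npz rise 13 [ 3.13000e-02 -6.11566e+01]
top0.npz fall 8 [-1.790e-02 -3.425e+01]
top0.npz rise 8 [-0.0899 48.1184]
top0.npz fall 13 [5.00000e-04 5.39203e+01]
```

The rail's near edge fits x = 37 within about 1 mm, with slope 0.003, so the frame is good; I'll trim the yaw slightly. Now descend on the blue in two stages with a force check.

```bash
python3 - <<'E'
import numpy as np
p=np.load("pose.npy"); p[2]-=.0035; p[1]-=1.5; np.save("pose.npy",p); print(p)
E
python3 -c "
from mv import *
print(where(),shift([-101,-298,17]))"
```

```text
[6.33542920e+02 7.33088997e+01 1.24981657e-01]
[ -98.77044036 -298.15499179  127.94869169] (array([-2.400e-03, -1.000e-04,  1.109e-01]), array([-0.0003, -0.0011, -0.0035]))
```

Call:
send_rows(plan=[-0.001, -0.001, 0.04, 0, 0, 0, 0.06, -0.001, -0.001, 0.065, 0, 0, 0, 0.06, -0.001, -0.001, 0.071, 0, 0, 0, 0.06, -0.001, -0.001, 0.077, 0, 0, 0, 0.06, -0.001, -0.001, 0.082, 0, 0, 0, 0.06, -0.001, -0.001, 0.082, 0, 0, 0, 0.06])

```text
t: 6.5
eef_pos: [572.8, -236.7, 53.1]
orientation: [[0.992, 0.126, 0.0], [0.126, -0.992, -0.007], [-0.001, 0.007, -1.0]]
contact_force: [-19.7, -5.7, 33.4]
finger_gap: 0.681
finger_force: 16.4
```

A finger is touching a cartridge top. Back off and look.

Call:
send_rows(plan=[0, 0, -0.012, 0, 0, 0, 0.06, 0, 0, -0.045, 0, 0, 0, 0.06])

```text
t: 6.7
eef_pos: [570.6, -231.5, 89.6]
orientation: [[0.992, 0.124, -0.004], [0.125, -0.992, 0.002], [-0.003, -0.003, -1.0]]
contact_force: [-0.8, 1.2, -0.4]
finger_gap: 0.682
finger_force: 0.0
```

Run:
```python
from mv import *
s=env.get_state(); print(where(s),s["contact_force"])
c=optics.read_camera("side"); np.savez("side2.npz",**c); u,v=proj(c,s["eef_pos"]).astype(int); print(u,v)
cv2.imwrite("pics/side2.png",cv2.resize(c["image"][v-40:v+50,u-60:u+60,::-1],None,fx=6.6,fy=6.6,interpolation=cv2.INTER_CUBIC))
```

```text
[-100.49452116 -294.59246661   89.62243113] [-0.77544114  1.1789211  -0.4093165 ]
294 154
```

View pics/side2.png

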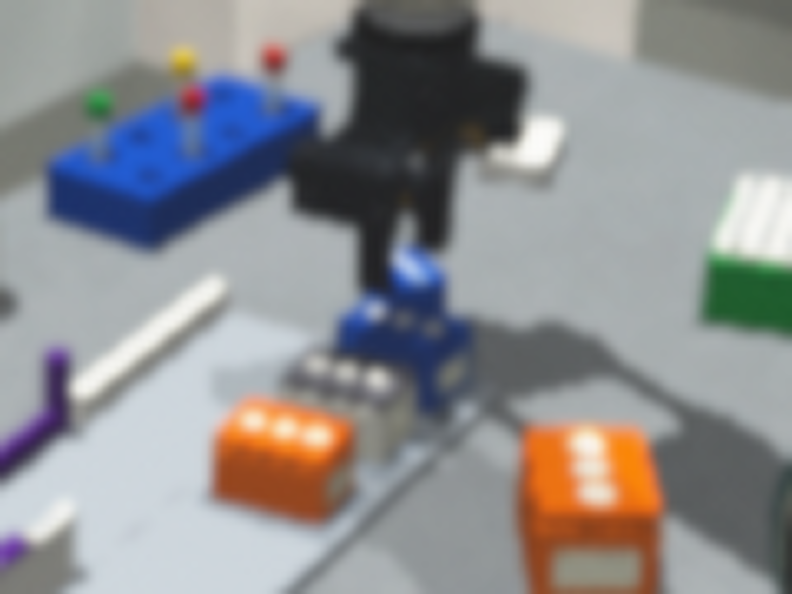

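The side crop shows the front finger (375,280) over the narrow gap between blue (400,330) and spent (350,370); the ±4 mm fit is too tight for that. Better plan: grip across own x, where there are 9 mm each side and no neighbours, slide into the lane, then regrip along y there. First a silhouette fit for better cartridge poses.

```bash
cat > sil.py <<'E'
from mv import *
from scipy.optimize import minimize
def tw(P): P=np.asarray(P,float); return np.c_[P[:,:2]@r2.T+p[:2],P[:,2]]
RG=dict(blue=((104,120,40),(126,255,255)),orange=((3,120,70),(20,255,255)))
def silfit(c,col,x0):
    hsv=cv2.cvtColor(c["image"],cv2.COLOR_RGB2HSV); m=cv2.inRange(hsv,*RG[col])
    u,v=proj(c,tw([[x0[0],x0[1],40]]))[0].astype(int); b=26; o=np.array([u-b,v-b])
    m=m[v-b:v+b,u-b:u+b]; m=cv2.morphologyEx(m,cv2.MORPH_CLOSE,np.ones((5,5),np.uint8))
    S=8; M=cv2.resize(m,None,fx=S,fy=S,interpolation=cv2.INTER_LINEAR)>127
    def cost(q):
        a=q[2]; B=np.array([[sx*35,sy*25] for sx in(-1,1) for sy in(-1,1)])@np.array([[np.cos(a),np.sin(a)],[-np.sin(a),np.cos(a)]])+q[:2]
        uv=proj(c,tw([[*xy,z] for xy in B for z in(10,54)])); h=cv2.convexHull(((uv-o+.5)*S-.5).astype(np.float32))
        I=np.zeros(M.shape,np.uint8); cv2.fillConvexPoly(I,np.round(h*16).astype(np.int32),1,shift=4); return float((I.astype(bool)^M).sum())/S/S
    r=min((minimize(cost,[x0[0],x0[1],a],method="Nelder-Mead",options=dict(initial_simplex=[[x0[0],x0[1],a],[x0[0]+6,x0[1],a],[x0[0],x0[1]+6,a],[x0[0],x0[1],a+.1]],xatol=.1,fatol=.1)) for a in(-.05,.05)),key=lambda r:r.fun)
    return r.x.round(3),round(r.fun,1),int(M.sum()/S/S)
E
python3 - <<'E'
from sil import *
s=env.get_state(); print(where(s),np.round(s["joint_pos"],1))
print("blue",silfit(load("top0.npz"),"blue",[-101,-298]),"orange",silfit(load("top0.npz"),"orange",[-106,-140]))
print("side blue",silfit(load("side0.npz"),"blue",[-101,-298]),silfit(load("side2.npz"),"blue",[-101,-298]),"orange",silfit(load("side2.npz"),"orange",[-106,-140]))
E
```

```text
[ -96.01952925 -297.0765512    97.36983755] [-24.4  16.1 106.5   0.   57.   58.4]
blue (array([-1.01335e+02, -3.00177e+02,  1.00000e-02]), np.float64(83.7), 324) orange (array([-1.04133e+02, -1.41807e+02,  5.20000e-02]), np.float64(33.2), 276)
side blue (array([ -78.901, -347.91 ,    0.421]), np.float64(113.7), 242) (array([ -77.039, -347.219,    0.425]), np.float64(135.3), 227) orange (array([-102.099, -145.456,    0.365]), np.float64(52.5), 278)
```

Call:
send_rows(plan=[-0.001, 0.002, 0, 0, 0, -0.15, 0.088, -0.001, 0.002, 0, 0, 0, -0.3, 0.088, -0.001, 0.002, 0, 0, 0, -0.45, 0.088, -0.001, 0.002, 0, 0, 0, -0.6, 0.088, -0.001, 0.002, 0, 0, 0, -0.75, 0.088, -0.001, 0.002, 0, 0, 0, -0.9, 0.088, -0.001, 0.002, 0, 0, 0, -1.05, 0.088, -0.001, 0.002, 0, 0, 0, -1.2, 0.088, -0.001, 0.002, 0, 0, 0, -1.35, 0.088, -0.001, 0.002, 0, 0, 0, -1.5, 0.088, -0.001, 0.002, 0, 0, 0, -1.571, 0.088, -0.001, 0.002, 0, 0, 0, -1.571, 0.088])

```text
t: 7.95
eef_pos: [572.3, -234.6, 91.5]
orientation: [[-0.125, 0.992, 0.002], [0.992, 0.125, -0.0], [-0.0, 0.002, -1.0]]
contact_force: [0.6, 0.4, 0.4]
finger_gap: 1.002
finger_force: 0.0
```

```bash
cat >> mv.py <<'E'
RX=np.c_[-RL[:,1],RL[:,0],RL[:,2]]  # x-grip: tool x=+Y, tool y=+X loader
def go(L,T):
    s=env.get_state(); O=np.array(s["orientation"]); W=np.r_[r2@np.array(L[:2])+p[:2],L[2]]
    return (O.T@(W-np.array(s["eef_pos"]))/1000).round(4).tolist(), R.from_matrix(O.T@T).as_rotvec().round(4).tolist()
def st():
    s=env.get_state(); f=np.array(s["contact_force"]); print("t",s["t"],"L",where(s).round(1),"F",np.r_[r2.T@f[:2],f[2]].round(1),"gap",round(s["finger_gap"]*88.1,1),"dq",np.abs(s["dq"]).max().round(2))
E
python3 -c "
from mv import *
st(); print(go([-101,-299,60],RX),go([-101,-299,20],RX))"
```

```text
t 7.95 L [ -99.1 -297.8   91.5] F [0.7 0.3 0.4] gap 88.3 dq 3.72
([-0.0011, -0.0019, 0.0315], [0.0016, 0.0004, 0.0007]) ([-0.0011, -0.002, 0.0715], [0.0016, 0.0004, 0.0007])
```

Call:
send_rows(plan=[-0.001, -0.002, 0.015, 0, 0, 0, 0.088, -0.001, -0.002, 0.028, 0, 0, 0, 0.088, -0.001, -0.002, 0.034, 0, 0, 0, 0.088, -0.001, -0.002, 0.038, 0, 0, 0, 0.088, -0.001, -0.002, 0.042, 0, 0, 0, 0.088, -0.001, -0.002, 0.045, 0, 0, 0, 0.088])

```text
t: 8.55
eef_pos: [568.9, -236.9, 45.4]
orientation: [[-0.123, 0.992, -0.0], [0.992, 0.123, 0.0], [0.0, -0.0, -1.0]]
contact_force: [1.5, 0.2, 0.8]
finger_gap: 1.0
finger_force: 0.0
```

```bash
python3 -c "
from mv import *
st(); print(go([-101,-299,20],RX))"
```

```text
t 8.55 L [-102.8 -299.7   45.4] F [1.5 0.1 0.8] gap 88.1 dq 2.88
([0.0007, 0.0018, 0.0254], [-0.0, -0.0001, -0.0013])
```

Call:
send_rows(plan=[0, 0.001, 0.012, 0, 0, 0, 0.088, 0, 0.001, 0.024, 0, 0, 0, 0.088, 0, 0.001, 0.024, 0, 0, 0, 0.088, 0, 0.001, 0.024, 0, 0, 0, 0.066, 0, 0.001, 0.024, 0, 0, 0, 0.066, 0, 0.001, 0.024, 0, 0, 0, 0.066, 0, 0.001, 0.024, 0, 0, 0, 0.066], grip_force=8)

```text
t: 9.25
eef_pos: [570.1, -236.8, 22.1]
orientation: [[-0.124, 0.992, 0.001], [0.992, 0.124, -0.0], [-0.0, 0.001, -1.0]]
contact_force: [0.2, 0.0, -0.7]
finger_gap: 0.803
finger_force: 7.9
```

```bash
python3 -c "
from mv import *
st(); print(go([-18,-299,20],RX))"
```

```text
t 9.25 L [-101.6 -299.8   22.1] F [ 0.2 -0.  -0.7] gap 70.8 dq 0.09
([0.0009, 0.0836, 0.0021], [0.0007, 0.0004, -0.0009])
```

Call:
send_rows(plan=[0.001, 0.01, 0, 0, 0, 0, 0.066, 0.002, 0.022, 0, 0, 0, 0, 0.066, 0.003, 0.034, 0, 0, 0, 0, 0.066, 0.004, 0.046, 0, 0, 0, 0, 0.066, 0.005, 0.058, 0, 0, 0, 0, 0.066, 0.006, 0.068, 0, 0, 0, 0, 0.066, 0.007, 0.077, 0, 0, 0, 0, 0.066, 0.007, 0.077, 0, 0, 0, 0, 0.066, 0.007, 0.077, 0, 0, 0, 0, 0.08, 0.007, 0.077, 0, 0, 0, 0, 0.08])

```text
t: 10.25
eef_pos: [645.3, -220.0, 21.3]
orientation: [[-0.124, 0.992, 0.0], [0.992, 0.124, 0.0], [0.0, 0.0, -1.0]]
contact_force: [0.7, 0.3, -0.0]
finger_gap: 0.905
finger_force: 0.0
```

```bash
python3 -c "
from mv import *
st()"
```

```text
t 10.25 L [ -24.9 -292.5   21.3] F [ 0.7  0.3 -0. ] gap 79.7 dq 0.44
```

Call:
send_rows(plan=[0, 0, -0.025, 0, 0, 0, 0.08, 0, 0, -0.05, 0, 0, 0, 0.08, 0, 0, -0.055, 0, 0, 0.15, 0.08, 0, 0, -0.055, 0, 0, 0.3, 0.08, 0, 0, -0.055, 0, 0, 0.45, 0.08, 0, 0, -0.055, 0, 0, 0.6, 0.08, 0, 0, -0.055, 0, 0, 0.75, 0.08, 0, 0, -0.055, 0, 0, 0.9, 0.08, 0, 0, -0.055, 0, 0, 1.05, 0.08, 0, 0, -0.055, 0, 0, 1.2, 0.08, 0, 0, -0.055, 0, 0, 1.35, 0.08, 0, 0, -0.055, 0, 0, 1.5, 0.08])

```text
t: 11.45
eef_pos: [644.9, -220.2, 76.3]
orientation: [[0.982, 0.187, -0.0], [0.187, -0.982, 0.0], [-0.0, -0.0, -1.0]]
contact_force: [0.2, -0.7, -0.2]
finger_gap: 0.904
finger_force: 0.0
```

Call:
send_rows(plan=[0, 0, 0, 0, 0, 0.071, 0.08, 0, 0, 0, 0, 0, 0.071, 0.08, 0, 0, 0.025, 0, 0, 0.071, 0.08])

```text
t: 11.75
eef_pos: [648.5, -221.5, 55.5]
orientation: [[0.992, 0.125, 0.008], [0.125, -0.992, -0.003], [0.007, 0.004, -1.0]]
contact_force: [0.3, -0.7, -0.1]
finger_gap: 0.907
finger_force: 0.0
```

```bash
python3 -c "
from mv import *
st(); print(go([-25,-292.5,17],RL))"
```

```text
t 11.75 L [ -21.9 -294.4   55.5] F [ 0.2 -0.8 -0.1] gap 79.9 dq 25.01
([-0.0034, -0.002, 0.0385], [0.0037, -0.0073, 0.0006])
```

Call:
send_rows(plan=[0, 0, 0.015, 0, 0, 0, 0.08, 0, 0, 0.033, 0, 0, 0, 0.08, 0, 0, 0.033, 0, 0, 0, 0.08, 0, 0, 0.033, 0, 0, 0, 0.045, 0, 0, 0.033, 0, 0, 0, 0.045, 0, 0, 0.033, 0, 0, 0, 0.045, 0, 0, 0.033, 0, 0, 0, 0.045, 0, 0, 0.033, 0, 0, 0, 0.045], grip_force=8)

```text
t: 12.55
eef_pos: [646.2, -220.5, 19.8]
orientation: [[0.992, 0.123, 0.002], [0.123, -0.992, -0.001], [0.002, 0.001, -1.0]]
contact_force: [-0.4, 0.5, 2.4]
finger_gap: 0.569
finger_force: 8.0
```

```bash
python3 -c "
from mv import *
st(); print(go([0,-220,19],RL))"
```

```text
t 12.55 L [ -24.1 -293.    19.8] F [-0.4  0.5  2.4] gap 50.1 dq 0.14
([0.024, -0.0731, 0.0008], [0.0008, -0.0016, -0.0012])
```

Call:
send_rows(plan=[0.01, 0, 0, 0, 0, 0, 0.045, 0.02, -0.01, 0, 0, 0, 0, 0.045, 0.023, -0.02, 0, 0, 0, 0, 0.045, 0.025, -0.02, 0, 0, 0, 0, 0.045, 0.025, -0.02, 0, 0, 0, 0, 0.045])

```text
t: 13.05
eef_pos: [667.8, -195.9, 19.5]
orientation: [[0.992, 0.125, -0.001], [0.125, -0.992, 0.001], [-0.001, -0.001, -1.0]]
contact_force: [-2.2, 1.0, 7.0]
finger_gap: 0.568
finger_force: 8.0
```

```bash
python3 -c "
from mv import *
st()"
```

```text
t 13.05 L [   0.4 -271.4   19.5] F [-2.1  1.2  7. ] gap 50.1 dq 0.31
```

Call:
send_rows(plan=[0.002, 0, 0, 0, 0, 0, 0.045, 0.004, 0, 0, 0, 0, 0, 0.045, 0.004, 0, 0, 0, 0, 0, 0.045])

```text
t: 13.35
eef_pos: [670.1, -195.9, 19.3]
orientation: [[0.992, 0.124, -0.004], [0.124, -0.992, 0.001], [-0.004, -0.001, -1.0]]
contact_force: [-7.4, -0.4, 8.6]
finger_gap: 0.566
finger_force: 8.0
```

```bash
python3 -c "
from mv import *
st()"
```

```text
t 13.35 L [   2.7 -271.6   19.3] F [-7.4  0.5  8.6] gap 49.9 dq 0.26
```

Call:
send_rows(plan=[-0.004, 0, -0.001, 0, 0, 0, 0.045, -0.004, -0.01, -0.001, 0, 0, 0, 0.045, -0.004, -0.03, -0.001, 0, 0, 0, 0.045, -0.004, -0.05, -0.001, 0, 0, 0, 0.045, -0.004, -0.07, -0.001, 0, 0, 0, 0.045, -0.004, -0.085, -0.001, 0, 0, 0, 0.045, -0.004, -0.1, -0.001, 0, 0, 0, 0.045, -0.004, -0.115, -0.001, 0, 0, 0, 0.045, -0.004, -0.13, -0.001, 0, 0, 0, 0.045, -0.004, -0.145, -0.001, 0, 0, 0, 0.045, -0.004, -0.16, -0.001, 0, 0, 0, 0.045, -0.004, -0.16, -0.001, 0, 0, 0, 0.045])

```text
t: 14.55
eef_pos: [647.5, -36.4, 19.5]
orientation: [[0.992, 0.125, -0.001], [0.125, -0.992, 0.001], [-0.001, -0.001, -1.0]]
contact_force: [-0.1, -0.6, -2.5]
finger_gap: 0.568
finger_force: 8.0
```

```bash
python3 -c "
from mv import *
st(); print(go([0.7,-20,19],RL))"
```

```text
t 14.55 L [   0.2 -110.6   19.5] F [-0.2 -0.6 -2.5] gap 50.0 dq 1.61
([0.0006, -0.0906, 0.0006], [-0.0006, 0.0006, 0.0006])
```

Call:
send_rows(plan=[0, -0.015, 0, 0, 0, 0, 0.045, 0, -0.03, 0, 0, 0, 0, 0.045, 0, -0.045, 0, 0, 0, 0, 0.045, 0, -0.057, 0, 0, 0, 0, 0.045, 0, -0.066, 0, 0, 0, 0, 0.045, 0, -0.074, 0, 0, 0, 0, 0.045, 0, -0.08, 0, 0, 0, 0, 0.045, 0, -0.086, 0, 0, 0, 0, 0.045, 0, -0.09, 0, 0, 0, 0, 0.045, 0, -0.09, 0, 0, 0, 0, 0.045])

```text
t: 15.55
eef_pos: [636.8, 51.2, 19.7]
orientation: [[0.992, 0.124, -0.0], [0.124, -0.992, 0.0], [-0.0, -0.0, -1.0]]
contact_force: [0.5, -0.1, -2.0]
finger_gap: 0.565
finger_force: 8.0
```

Run:
```python
from mv import *
st()
c=optics.read_camera("side"); np.savez("side3.npz",**c); u,v=proj(c,env.get_state()["eef_pos"]).astype(int)
cv2.imwrite("pics/side3.png",cv2.resize(c["image"][v-35:v+45,u-60:u+60,::-1],None,fx=6.6,fy=6.6,interpolation=cv2.INTER_CUBIC))
```

```text
t 15.55 L [  0.5 -22.4  19.7] F [ 0.5 -0.2 -2. ] gap 49.8 dq 0.67
```

View pics/side3.png

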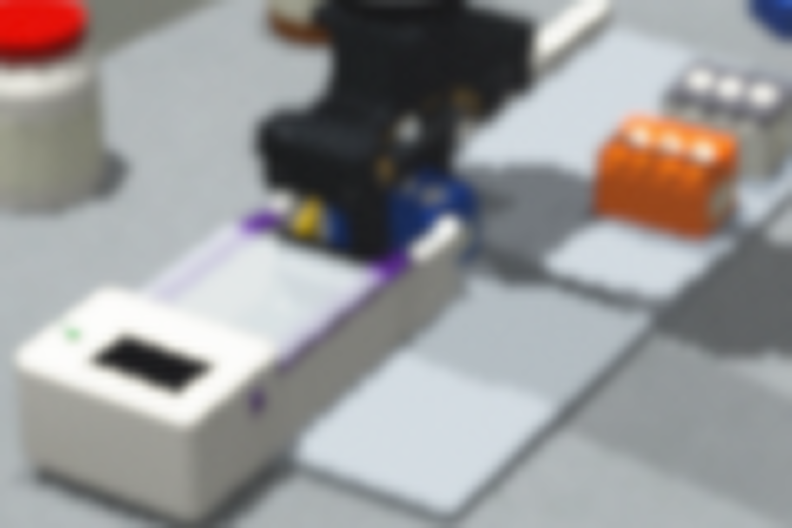

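The blue (430,205) sits square in the mouth with its front inside the wall ends (455,230). Now release, go behind it with shut fingers and push.

Call:
send_rows(plan=[0, 0, 0, 0, 0, 0, 0.06, 0, 0, 0, 0, 0, 0, 0.062, 0, 0, -0.025, 0, 0, 0, 0.062, 0, 0, -0.05, 0, 0, 0, 0.062, 0, 0.03, -0.055, 0, 0, 0, 0, 0, 0.058, -0.055, 0, 0, 0, 0, 0, 0.058, -0.055, 0, 0, 0, 0, 0, 0.058, -0.055, 0, 0, 0, 0, 0, 0.058, -0.03, 0, 0, 0, 0, 0, 0.058, -0.01, 0, 0, 0, 0, 0, 0.058, 0, 0, 0, 0, 0, 0, 0.058, 0, 0, 0, 0, 0])

```text
t: 16.8
eef_pos: [642.0, -5.9, 17.5]
orientation: [[0.992, 0.124, -0.004], [0.124, -0.992, 0.0], [-0.004, -0.001, -1.0]]
contact_force: [-0.8, 0.9, 0.5]
finger_gap: 0.009
finger_force: 0.0
```

```bash
python3 -c "
from mv import *
st(); print(go([0.3,-66,20],RL))"
```

```text
t 16.8 L [ -1.4 -79.6  17.5] F [-0.7  1.   0.5] gap 0.8 dq 1.6
([0.0017, -0.0136, -0.0025], [-0.001, 0.0043, -0.0005])
```

Call:
send_rows(plan=[0.001, -0.01, -0.002, 0, 0, 0, 0, 0.001, -0.018, -0.002, 0, 0, 0, 0, 0.001, -0.026, -0.002, 0, 0, 0, 0, 0.001, -0.034, -0.002, 0, 0, 0, 0, 0.001, -0.042, -0.002, 0, 0, 0, 0, 0.001, -0.05, -0.002, 0, 0, 0, 0, 0.001, -0.058, -0.002, 0, 0, 0, 0, 0.001, -0.066, -0.002, 0, 0, 0, 0, 0.001, -0.074, -0.002, 0, 0, 0, 0, 0.001, -0.074, -0.002, 0, 0, 0, 0])

```text
t: 17.8
eef_pos: [637.9, 66.1, 24.1]
orientation: [[0.992, 0.125, 0.005], [0.125, -0.992, -0.002], [0.004, 0.003, -1.0]]
contact_force: [1.2, -8.3, 4.6]
finger_gap: 0.005
finger_force: 3.6
```

```bash
python3 -c "
from mv import *
st(); print(go([0.5,26,20],RL))"
```

```text
t 17.8 L [ 3.5 -7.7 24.1] F [ 0.1 -8.3  4.6] gap 0.4 dq 0.48
([-0.003, -0.0337, 0.004], [0.0028, -0.0043, 0.0001])
```

Call:
send_rows(plan=[-0.001, -0.006, 0, 0, 0, 0, 0, -0.002, -0.012, 0, 0, 0, 0, 0, -0.002, -0.018, 0, 0, 0, 0, 0, -0.002, -0.024, 0, 0, 0, 0, 0, -0.002, -0.03, 0, 0, 0, 0, 0, -0.002, -0.034, 0, 0, 0, 0, 0, -0.002, -0.036, 0, 0, 0, 0, 0, -0.002, -0.036, 0, 0, 0, 0, 0])

```text
t: 18.6
eef_pos: [631.9, 102.1, 23.6]
orientation: [[0.992, 0.124, 0.005], [0.124, -0.992, -0.001], [0.005, 0.002, -1.0]]
contact_force: [2.7, -4.6, 1.0]
finger_gap: 0.005
finger_force: 2.7
```

Run:
```python
from mv import *
st()
for n in("side","top"):
    c=optics.read_camera(n); np.savez(n+"4.npz",**c); u,v=proj(c,[*(r2@[0,30]+p[:2]),40]).astype(int); cv2.imwrite(f"pics/{n}4.png",cv2.resize(c["image"][v-30:v+30,u-40:u+40,::-1],None,fx=5,fy=5,interpolation=cv2.INTER_CUBIC))
cv2.imwrite("pics/b4.png",np.hstack([cv2.imread("pics/side4.png"),cv2.imread("pics/top4.png")]))
```

```text
t 18.6 L [ 1.9 28.7 23.6] F [ 2.1 -4.9  1. ] gap 0.4 dq 0.18
```

View pics/b4.png

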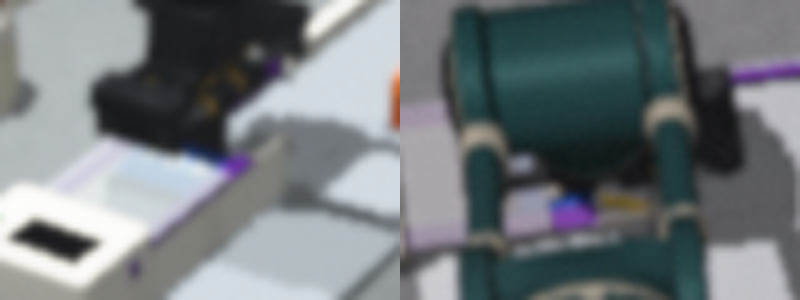

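Force fell from 8.3 to 4.9 N (spring only), so the lips have probably snapped in. Retreat, lift and rotate for the orange, then verify from the top.

Call:
send_rows(plan=[0, 0.006, 0, 0, 0, 0, 0, 0, 0.012, 0, 0, 0, 0, 0, 0, 0.03, 0, 0, 0, 0, 0, 0, 0.06, 0, 0, 0, 0, 0, 0, 0.09, -0.02, 0, 0, 0, 0, -0.02, 0.12, -0.06, 0, 0, 0, 0.02, -0.05, 0.15, -0.08, 0, 0, -0.15, 0.088, -0.09, 0.17, -0.08, 0, 0, -0.3, 0.088, -0.105, 0.17, -0.08, 0, 0, -0.45, 0.088, -0.105, 0.17, -0.08, 0, 0, -0.6, 0.088, -0.105, 0.17, -0.08, 0, 0, -0.75, 0.088, -0.105, 0.17, -0.08, 0, 0, -0.9, 0.088])

```text
t: 19.9
eef_pos: [545.3, -80.4, 101.5]
orientation: [[0.516, 0.857, -0.001], [0.857, -0.516, 0.0], [-0.0, -0.001, -1.0]]
contact_force: [0.1, 0.4, -0.1]
finger_gap: 0.616
finger_force: 0.0
```

Call:
send_rows(plan=[0, 0, 0, 0, 0, -0.15, 0.088, 0, 0, 0, 0, 0, -0.3, 0.088, 0, 0, 0, 0, 0, -0.45, 0.088, 0, 0, 0, 0, 0, -0.6, 0.088, 0, 0, 0, 0, 0, -0.67, 0.088, 0, 0, 0, 0, 0, -0.67, 0.088])

```text
t: 20.5
eef_pos: [545.5, -80.0, 101.3]
orientation: [[-0.122, 0.993, -0.001], [0.993, 0.122, 0.0], [0.0, -0.001, -1.0]]
contact_force: [-0.6, 0.4, 0.3]
finger_gap: 0.997
finger_force: 0.0
```

Run:
```python
from sil import *
st(); print(go([-104,-142,45],RX))
c=optics.read_camera("top"); np.savez("top5.npz",**c)
cv2.imwrite("pics/top5.png",cv2.resize(c["image"][128:208,190:310,::-1],None,fx=6.6,fy=6.6,interpolation=cv2.INTER_CUBIC))
print(silfit(load("top0.npz"),"orange",[-104,-142]))
```

```text
t 20.5 L [-106.4 -141.2  101.3] F [-0.6  0.5  0.3] gap 87.8 dq 3.89
([-0.0008, 0.0025, 0.0563], [-0.001, -0.0003, -0.0025])
(array([-1.04186e+02, -1.42037e+02,  5.70000e-02]), np.float64(32.9), 276)
```

View pics/top5.png

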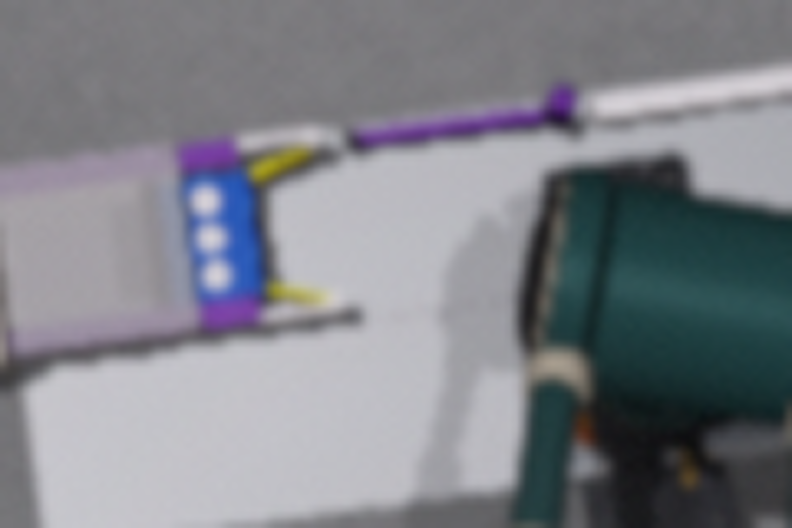

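The blue (225,235) is seated square behind both sprung-in yellow lips, (285,165) and (300,295), and the gate is still open. That was my last picture, so I check numerically from here. Now the orange.

Call:
send_rows(plan=[-0.001, 0.002, 0.02, 0, 0, 0, 0.088, -0.001, 0.002, 0.036, 0, 0, 0, 0.088, -0.001, 0.002, 0.044, 0, 0, 0, 0.088, -0.001, 0.002, 0.049, 0, 0, 0, 0.088, -0.001, 0.002, 0.053, 0, 0, 0, 0.088, -0.001, 0.002, 0.056, 0, 0, 0, 0.088])

```text
t: 21.15
eef_pos: [548.7, -80.2, 45.9]
orientation: [[-0.122, 0.992, 0.001], [0.992, 0.122, -0.0], [-0.0, 0.001, -1.0]]
contact_force: [0.4, 1.0, -0.6]
finger_gap: 1.002
finger_force: 0.0
```

```bash
python3 -c "
from mv import *
st(); print(go([-104,-142,20],RX))"
```

```text
t 21.15 L [-103.3 -141.8   45.9] F [ 0.5  0.9 -0.6] gap 88.3 dq 3.29
([-0.0002, -0.0007, 0.0259], [0.0007, 0.0002, -0.0023])
```

Call:
send_rows(plan=[0, 0, 0.012, 0, 0, 0, 0.088, 0, 0, 0.024, 0, 0, 0, 0.088, 0, 0, 0.024, 0, 0, 0, 0.088, 0, 0, 0.024, 0, 0, 0, 0.066, 0, 0, 0.024, 0, 0, 0, 0.066, 0, 0, 0.024, 0, 0, 0, 0.066, 0, 0, 0.024, 0, 0, 0, 0.066], grip_force=8)

```text
t: 21.85
eef_pos: [548.6, -80.2, 22.0]
orientation: [[-0.123, 0.992, 0.001], [0.992, 0.123, -0.0], [-0.0, 0.001, -1.0]]
contact_force: [0.9, 0.8, -1.1]
finger_gap: 0.805
finger_force: 7.9
```

```bash
python3 -c "
from mv import *
st(); print(go([-25,-145,20],RX))"
```

```text
t 21.85 L [-103.4 -141.7   22. ] F [ 1.   0.6 -1.1] gap 70.9 dq 0.1
([-0.0031, 0.0784, 0.002], [0.0007, 0.0002, -0.002])
```

Call:
send_rows(plan=[0, 0.01, 0, 0, 0, 0, 0.066, -0.001, 0.022, 0, 0, 0, 0, 0.066, -0.002, 0.034, 0, 0, 0, 0, 0.066, -0.003, 0.046, 0, 0, 0, 0, 0.066, -0.003, 0.058, 0, 0, 0, 0, 0.066, -0.003, 0.068, 0, 0, 0, 0, 0.066, -0.003, 0.078, 0, 0, 0, 0, 0.066, -0.003, 0.078, 0, 0, 0, 0, 0.066, -0.003, 0.078, 0, 0, 0, 0, 0.08, -0.003, 0.078, 0, 0, 0, 0, 0.08])

```text
t: 22.85
eef_pos: [626.2, -73.5, 21.5]
orientation: [[-0.123, 0.992, 0.0], [0.992, 0.123, 0.0], [0.0, 0.0, -1.0]]
contact_force: [-0.2, 0.1, -0.2]
finger_gap: 0.908
finger_force: 0.0
```

```bash
python3 -c "
from mv import *
st()"
```

```text
t 22.85 L [ -25.6 -144.7   21.5] F [-0.2  0.1 -0.2] gap 80.0 dq 0.51
```

Call:
send_rows(plan=[0, 0, -0.025, 0, 0, 0, 0.08, 0, 0, -0.05, 0, 0, 0, 0.08, 0, 0, -0.055, 0, 0, 0.15, 0.08, 0, 0, -0.055, 0, 0, 0.3, 0.08, 0, 0, -0.055, 0, 0, 0.45, 0.08, 0, 0, -0.055, 0, 0, 0.6, 0.08, 0, 0, -0.055, 0, 0, 0.75, 0.08, 0, 0, -0.055, 0, 0, 0.9, 0.08, 0, 0, -0.055, 0, 0, 1.05, 0.08, 0, 0, -0.055, 0, 0, 1.2, 0.08, 0, 0, -0.055, 0, 0, 1.35, 0.08, 0, 0, -0.055, 0, 0, 1.5, 0.08])

```text
t: 24.05
eef_pos: [625.7, -73.5, 76.5]
orientation: [[0.982, 0.186, -0.0], [0.186, -0.982, 0.0], [-0.0, -0.0, -1.0]]
contact_force: [-0.4, 0.5, -0.1]
finger_gap: 0.906
finger_force: 0.0
```

Call:
send_rows(plan=[0, 0, 0, 0, 0, 0.07, 0.08, 0, 0, 0, 0, 0, 0.07, 0.08, 0, 0, 0, 0, 0, 0.07, 0.08])

```text
t: 24.35
eef_pos: [625.8, -73.6, 76.6]
orientation: [[0.992, 0.125, -0.0], [0.125, -0.992, 0.0], [-0.0, -0.0, -1.0]]
contact_force: [0.5, -0.2, 0.1]
finger_gap: 0.91
finger_force: 0.0
```

```bash
python3 -c "
from mv import *
st(); print(go([-25,-145,19],RL))"
```

```text
t 24.35 L [ -26.  -144.8   76.6] F [ 0.4 -0.2  0.1] gap 80.2 dq 0.23
([0.001, 0.0002, 0.0576], [-0.0, 0.0001, 0.0005])
```

Call:
send_rows(plan=[0.0005, 0, 0.02, 0, 0, 0, 0.08, 0.0005, 0, 0.04, 0, 0, 0, 0.08, 0.0005, 0, 0.057, 0, 0, 0, 0.08, 0.0005, 0, 0.057, 0, 0, 0, 0.08, 0.0005, 0, 0.057, 0, 0, 0, 0.045, 0.0005, 0, 0.057, 0, 0, 0, 0.045, 0.0005, 0, 0.057, 0, 0, 0, 0.045, 0.0005, 0, 0.057, 0, 0, 0, 0.045, 0.0005, 0, 0.057, 0, 0, 0, 0.045], grip_force=8)

```text
t: 25.25
eef_pos: [627.5, -73.7, 20.8]
orientation: [[0.992, 0.124, 0.002], [0.124, -0.992, -0.0], [0.002, 0.001, -1.0]]
contact_force: [-0.8, -0.9, 2.9]
finger_gap: 0.578
finger_force: 7.9
```

```bash
python3 -c "
from mv import *
st(); print(go([0,-145,19],RL))"
```

```text
t 25.25 L [ -24.4 -145.1   20.8] F [-0.9 -0.8  2.9] gap 50.9 dq 0.09
([0.0244, -0.0001, 0.0018], [0.0006, -0.0018, -0.001])
```

Call:
send_rows(plan=[0.01, 0, 0, 0, 0, 0, 0.045, 0.02, 0, 0, 0, 0, 0, 0.045, 0.0235, 0, 0, 0, 0, 0, 0.045, 0.0255, 0, 0, 0, 0, 0, 0.045, 0.0255, 0, 0, 0, 0, 0, 0.045, 0.0255, 0, 0, 0, 0, 0, 0.045])

```text
t: 25.85
eef_pos: [651.2, -70.5, 20.4]
orientation: [[0.992, 0.124, -0.002], [0.124, -0.992, -0.0], [-0.002, -0.0, -1.0]]
contact_force: [-4.0, -0.9, 6.2]
finger_gap: 0.573
finger_force: 7.9
```

```bash
python3 -c "
from mv import *
st(); print(go([0.7,-21,19.5],RL))"
```

```text
t 25.85 L [  -0.4 -144.8   20.4] F [-4.1 -0.4  6.2] gap 50.5 dq 0.14
([0.001, -0.1238, 0.0009], [-0.0001, 0.0017, -0.0009])
```

Call:
send_rows(plan=[0.001, 0, -0.001, 0, 0, 0, 0.045, 0.003, 0, -0.001, 0, 0, 0, 0.045, 0.003, 0, -0.001, 0, 0, 0, 0.045])

```text
t: 26.15
eef_pos: [654.5, -69.8, 20.4]
orientation: [[0.992, 0.123, -0.001], [0.123, -0.992, 0.0], [-0.001, -0.0, -1.0]]
contact_force: [-2.4, 0.4, 0.9]
finger_gap: 0.571
finger_force: 7.9
```

```bash
python3 -c "
from mv import *
st()"
```

```text
t 26.15 L [   2.9 -144.6   20.4] F [-2.3  0.7  0.9] gap 50.3 dq 0.24
```

Call:
send_rows(plan=[0.002, 0, 0, 0, 0, 0, 0.045, 0.002, 0, 0, 0, 0, 0, 0.045, 0.002, 0, 0, 0, 0, 0, 0.045])

```text
t: 26.45
eef_pos: [654.9, -69.6, 20.4]
orientation: [[0.992, 0.124, -0.005], [0.124, -0.992, 0.0], [-0.004, -0.001, -1.0]]
contact_force: [-7.3, -0.5, 5.8]
finger_gap: 0.572
finger_force: 7.9
```

```bash
python3 -c "
from mv import *
st()"
```

```text
t 26.45 L [   3.4 -144.5   20.4] F [-7.3  0.4  5.8] gap 50.4 dq 0.16
```

Call:
send_rows(plan=[-0.005, 0, -0.0005, 0, 0, 0, 0.045, -0.005, -0.01, -0.0005, 0, 0, 0, 0.045, -0.005, -0.022, -0.0005, 0, 0, 0, 0.045, -0.005, -0.036, -0.0005, 0, 0, 0, 0.045, -0.005, -0.05, -0.0005, 0, 0, 0, 0.045, -0.005, -0.064, -0.0005, 0, 0, 0, 0.045, -0.005, -0.078, -0.0005, 0, 0, 0, 0.045, -0.005, -0.09, -0.0005, 0, 0, 0, 0.045, -0.005, -0.1, -0.0005, 0, 0, 0, 0.045, -0.005, -0.108, -0.0005, 0, 0, 0, 0.045, -0.005, -0.115, -0.0005, 0, 0, 0, 0.045, -0.005, -0.122, -0.0005, 0, 0, 0, 0.045])

```text
t: 27.65
eef_pos: [636.9, 51.1, 21.2]
orientation: [[0.992, 0.123, 0.0], [0.123, -0.992, -0.0], [0.0, 0.0, -1.0]]
contact_force: [1.0, 0.2, -1.4]
finger_gap: 0.57
finger_force: 7.9
```

```bash
python3 -c "
from mv import *
st()"
```

```text
t 27.65 L [  0.5 -22.5  21.2] F [ 1.1  0.1 -1.4] gap 50.2 dq 6.26
```

Call:
send_rows(plan=[0, 0, 0, 0, 0, 0, 0.06, 0, 0, 0, 0, 0, 0, 0.062, 0, 0, -0.025, 0, 0, 0, 0.062, 0, 0, -0.05, 0, 0, 0, 0.062, 0, 0.03, -0.055, 0, 0, 0, 0, 0, 0.058, -0.055, 0, 0, 0, 0, 0, 0.058, -0.055, 0, 0, 0, 0, 0, 0.058, -0.055, 0, 0, 0, 0, 0, 0.058, -0.03, 0, 0, 0, 0, 0, 0.058, -0.01, 0, 0, 0, 0, 0, 0.058, 0, 0, 0, 0, 0, 0, 0.058, 0, 0, 0, 0, 0])

```text
t: 28.85
eef_pos: [642.1, -6.0, 19.0]
orientation: [[0.992, 0.124, -0.004], [0.124, -0.992, 0.0], [-0.004, -0.001, -1.0]]
contact_force: [0.2, 0.4, -0.1]
finger_gap: 0.008
finger_force: 0.0
```

Call:
send_rows(plan=[0, -0.01, 0, 0, 0, 0, 0, 0, -0.018, 0, 0, 0, 0, 0, 0, -0.026, 0, 0, 0, 0, 0, 0, -0.034, 0, 0, 0, 0, 0, 0, -0.042, 0, 0, 0, 0, 0, 0, -0.05, 0, 0, 0, 0, 0, 0, -0.058, 0, 0, 0, 0, 0, 0, -0.066, 0, 0, 0, 0, 0, 0, -0.074, 0, 0, 0, 0, 0, 0, -0.074, 0, 0, 0, 0, 0])

```text
t: 29.85
eef_pos: [637.8, 65.8, 23.6]
orientation: [[0.992, 0.125, 0.006], [0.125, -0.992, -0.002], [0.006, 0.003, -1.0]]
contact_force: [2.7, -6.5, 2.0]
finger_gap: 0.006
finger_force: 3.7
```

```bash
python3 -c "
from mv import *
st(); print(go([0.5,28.5,20],RL))"
```

```text
t 29.85 L [ 3.3 -8.  23.6] F [ 1.9 -6.8  2. ] gap 0.5 dq 0.54
([-0.0028, -0.0365, 0.0035], [0.003, -0.006, -0.0001])
```

Call:
send_rows(plan=[-0.001, -0.006, 0, 0, 0, 0, 0, -0.002, -0.012, 0, 0, 0, 0, 0, -0.002, -0.018, 0, 0, 0, 0, 0, -0.002, -0.024, 0, 0, 0, 0, 0, -0.002, -0.03, 0, 0, 0, 0, 0, -0.002, -0.035, 0, 0, 0, 0, 0, -0.002, -0.037, 0, 0, 0, 0, 0, -0.002, -0.037, 0, 0, 0, 0, 0])

```text
t: 30.65
eef_pos: [631.9, 102.4, 23.5]
orientation: [[0.992, 0.124, 0.008], [0.124, -0.992, -0.002], [0.007, 0.003, -1.0]]
contact_force: [4.9, -6.3, 1.3]
finger_gap: 0.009
finger_force: 3.7
```

```bash
python3 -c "
from mv import *
st()"
```

```text
t 30.65 L [ 2.  29.  23.5] F [ 4.1 -6.8  1.3] gap 0.8 dq 0.18
```

Call:
send_rows(plan=[0, 0.006, 0, 0, 0, 0, 0, 0, 0.012, 0, 0, 0, 0, 0, 0, 0.03, 0, 0, 0, 0, 0, 0, 0.06, 0, 0, 0, 0, 0, 0, 0.09, -0.02, 0, 0, 0, 0, -0.02, 0.12, -0.06, 0, 0, 0, 0, -0.06, 0.15, -0.08, 0, 0, 0, 0.05, -0.08, 0.165, -0.08, 0, 0, 0, 0.05, -0.08, 0.165, -0.08, 0, 0, 0, 0.05, -0.08, 0.165, -0.08, 0, 0, 0, 0.05])

```text
t: 31.65
eef_pos: [568.7, -71.4, 101.2]
orientation: [[0.993, 0.121, -0.0], [0.121, -0.993, 0.0], [0.0, -0.0, -1.0]]
contact_force: [0.9, 0.4, -0.0]
finger_gap: 0.345
finger_force: 0.0
```

Run:
```python
from sil import *
st()
c=optics.read_camera("top"); np.savez("top6.npz",**c)
def L(c,m,z): v,u=np.nonzero(m); return (at_z(c,u,v,z)[:,:2]-p[:2])@r2
for f in("top0.npz","top5.npz","top6.npz"):
    d=load(f); h=cv2.cvtColor(d["image"],cv2.COLOR_RGB2HSV)
    y=cv2.inRange(h,(22,100,70),(36,255,255)); y[:,:215]=0; y[:,260:]=0; y[:140]=0; y[190:]=0; l=L(d,y,44)
    for n,k in(("near",l[:,0]<0),("far",l[:,0]>0)):
        q=l[k]; print(f,n,len(q),q.mean(0).round(1),q.min(0).round(1),q.max(0).round(1))
    for n in RG:
        m=cv2.inRange(h,*RG[n]); m[:,:205]=0; m[:,250:]=0; m[:145]=0; m[190:]=0; q=L(d,m,54)
        if len(q)>5: print(f,n,len(q),q.mean(0).round(1),q.min(0).round(1),q.max(0).round(1))
h=cv2.cvtColor(c["image"],cv2.COLOR_RGB2HSV); m=cv2.inRange(h,(126,60,30),(150,255,255)); m[:,:236]=0; m[:,290:]=0; m&=((cloud(c)[...,2]>56)&(cloud(c)[...,2]<75)).astype(np.uint8)*255
print("post",L(c,m,66).mean(0),(m>0).sum()); print(go([43,-134.5,110],RL))
```

```text
t 31.65 L [ -82.4 -135.5  101.2] F [ 0.9  0.2 -0. ] gap 30.4 dq 1.67
top0.npz near 6 [-35.1  28.8] [-36.4  20. ] [-33.9  37.5]
top0.npz far 27 [33.9 23.6] [26.6  6.1] [39.8 39.2]
top5.npz near 7 [-34.2  28.4] [-36.4  20. ] [-30.9  34. ]
top5.npz far 24 [34.4 22.8] [26.6  6.1] [39.8 35.7]
top5.npz blue 120 [-1.3 49.2] [-36.1  36.6] [34.5 72.4]
top6.npz near 7 [-34.2  28.4] [-36.4  20. ] [-30.9  34. ]
top6.npz far 25 [34.3 22.1] [26.6  6.1] [39.8 35.7]
top6.npz orange 147 [-0.8 50.1] [-35.1  35.6] [34.  73.4]
post [  46.34349671 -132.65385619] 11
([0.1248, -0.0007, -0.009], [-0.0005, -0.0, -0.0022])
```

The orange sits exactly where the blue did (rear face at about 36–37, x ≈ -1) and both lips are back at their sprung-in pixels. Now grip the post and shut the gate.

Call:
send_rows(plan=[0.045, -0.001, -0.005, 0, 0, 0, 0.05, 0.09, -0.001, -0.005, 0, 0, 0, 0.05, 0.126, -0.001, -0.005, 0, 0, 0, 0.05, 0.126, -0.001, -0.005, 0, 0, 0, 0.05, 0.126, -0.001, 0.01, 0, 0, 0, 0.05, 0.126, -0.001, 0.03, 0, 0, 0, 0.05, 0.126, -0.001, 0.05, 0, 0, 0, 0.05, 0.126, -0.001, 0.063, 0, 0, 0, 0.05, 0.126, -0.001, 0.063, 0, 0, 0, 0.012, 0.126, -0.001, 0.063, 0, 0, 0, 0.012, 0.126, -0.001, 0.063, 0, 0, 0, 0.012, 0.126, -0.001, 0.063, 0, 0, 0, 0.012], grip_force=8)

```text
t: 32.9
eef_pos: [695.3, -54.1, 39.8]
orientation: [[0.992, 0.123, 0.002], [0.123, -0.992, -0.0], [0.002, 0.001, -1.0]]
contact_force: [0.0, -0.3, 0.7]
finger_gap: 0.228
finger_force: 0.0
```

```bash
python3 -c "
from mv import *
st()"
```

```text
t 32.9 L [  45.3 -134.1   39.8] F [ 0.  -0.3  0.7] gap 20.1 dq 0.11
```

Call:
send_rows(plan=[0, 0, 0, 0, 0, 0, 0.012, 0, 0, 0, 0, 0, 0, 0.012, -0.0139, -0.0008, 0, 0, 0, 0, 0.012, -0.0274, -0.0033, 0, 0, 0, 0, 0.012, -0.0406, -0.0074, 0, 0, 0, 0, 0.012, -0.0532, -0.013, 0, 0, 0, 0, 0.012, -0.065, -0.0201, 0, 0, 0, 0, 0.012, -0.0759, -0.0286, 0, 0, 0, 0, 0.012, -0.0857, -0.0383, 0, 0, 0, 0, 0.012, -0.0943, -0.0491, 0, 0, 0, 0, 0.012, -0.1015, -0.0609, 0, 0, 0, 0, 0.012, -0.1072, -0.0734, 0, 0, 0, 0, 0.012])

```text
t: 34.1
eef_pos: [577.0, 4.9, 38.4]
orientation: [[0.992, 0.123, -0.002], [0.123, -0.992, -0.001], [-0.002, 0.001, -1.0]]
contact_force: [-2.3, -2.8, 2.7]
finger_gap: 0.177
finger_force: 8.0
```

```bash
python3 -c "
from mv import *
st()"
```

```text
t 34.1 L [-64.6 -60.9  38.4] F [-2.7 -2.5  2.7] gap 15.6 dq 11.57
```

Call:
send_rows(plan=[-0.0042, -0.0132, 0, 0, 0, 0, 0.012, -0.0068, -0.0267, 0, 0, 0, 0, 0.012, -0.0077, -0.0359, 0, 0, 0, 0, 0.012, -0.0078, -0.0416, 0, 0, 0, 0, 0.012, -0.0078, -0.0416, 0, 0, 0, 0, 0.012, -0.0078, -0.0416, 0, 0, 0, 0, 0.012])

```text
t: 34.7
eef_pos: [565.8, 45.8, 38.1]
orientation: [[0.992, 0.125, -0.001], [0.125, -0.992, -0.001], [-0.001, 0.001, -1.0]]
contact_force: [-2.6, -4.1, 2.7]
finger_gap: 0.175
finger_force: 8.0
```

```bash
python3 -c "
from mv import *
st()"
```

```text
t 34.7 L [-70.6 -18.8  38.1] F [-3.1 -3.7  2.7] gap 15.4 dq 0.43
```

Call:
send_rows(plan=[0, -0.002, 0, 0, 0, 0, 0.012, 0, -0.003, 0, 0, 0, 0, 0.012, 0, -0.003, 0, 0, 0, 0, 0.012])

```text
t: 35.0
eef_pos: [565.8, 46.1, 38.2]
orientation: [[0.992, 0.125, -0.0], [0.125, -0.992, -0.005], [-0.001, 0.005, -1.0]]
contact_force: [-2.2, -13.8, 2.5]
finger_gap: 0.174
finger_force: 8.0
```

```bash
python3 -c "
from mv import *
st()"
```

```text
t 35.0 L [-70.6 -18.5  38.2] F [ -3.9 -13.4   2.5] gap 15.3 dq 0.33
```

Call:
send_rows(plan=[0, 0.002, 0, 0, 0, 0, 0.012, 0, 0.002, 0, 0, 0, 0, 0.03, 0, 0.002, 0, 0, 0, 0, 0.035, 0, 0.002, -0.03, 0, 0, 0, 0.035, 0, 0.002, -0.06, 0, 0, 0, 0.035, 0, 0.01, -0.1, 0, 0, 0, 0.035, -0.04, 0.04, -0.12, 0, 0, 0, 0.035, -0.07, 0.08, -0.12, 0, 0, 0, 0.035, -0.07, 0.13, -0.12, 0, 0, 0, 0.035, -0.07, 0.17, -0.12, 0, 0, 0, 0.035, -0.07, 0.2, -0.12, 0, 0, 0, 0.035, -0.07, 0.2, -0.12, 0, 0, 0, 0.035])

```text
t: 36.2
eef_pos: [521.8, -161.1, 158.6]
orientation: [[0.993, 0.12, 0.002], [0.12, -0.993, -0.001], [0.002, 0.001, -1.0]]
contact_force: [0.1, 0.1, -0.2]
finger_gap: 0.399
finger_force: 0.0
```

Run:
```python
from sil import *
st()
c=optics.read_camera("top"); np.savez("top7.npz",**c)
def L(c,m,z): v,u=np.nonzero(m); return (at_z(c,u,v,z)[:,:2]-p[:2])@r2
h=cv2.cvtColor(c["image"],cv2.COLOR_RGB2HSV); P=cloud(c)
m=cv2.inRange(h,(126,60,30),(150,255,255)); m[:,:228]=0; m[:,290:]=0; m[:140]=0; m[200:]=0
l=L(c,m,30); l=l[l[:,1]<0]; print("bar",len(l),l.min(0),l.max(0),np.polyfit(l[:,0],l[:,1],1))
k=m&((P[...,2]>56)&(P[...,2]<75)).astype(np.uint8)*255; q=L(c,k,66); print("post",q[q[:,1]<20].mean(0))
for n,lo,hi in(("orange",*RG["orange"]),("yellow",(22,100,70),(36,255,255))):
    m=cv2.inRange(h,lo,hi); m[:,:205]=0; m[:,255:]=0; m[:140]=0; m[190:]=0; q=L(c,m,54 if n=="orange" else 44); print(n,len(q),q.mean(0),q.min(0),q.max(0))
# spent: high patch before/after
for f in("top0.npz","top7.npz"):
    d=load(f); Q=cloud(d); l=((Q[...,:2]-p[:2])@r2); k=(np.abs(Q[...,2]-54)<7)&(np.abs(l[...,0]+105)<55)&(np.abs(l[...,1]+218)<38); print(f,"spent",k.sum(),l[k].mean(0))
```

```text
t 36.2 L [-140.1 -218.6  158.6] F [ 0.1  0.  -0.2] gap 35.2 dq 2.92
bar 91 [-73.81734808 -25.0952026 ] [ 40.23473288 -11.44064978] [ 3.02595724e-04 -1.85973571e+01]
post [-70.86496226 -17.49707971]
orange 147 [-0.46949192 50.32605453] [-35.05344101  35.71503684] [33.96376833 73.4223871 ]
yellow 31 [18.8957296  24.03172328] [-36.37813655   6.09402908] [39.76052746 35.67203478]
top0.npz spent 261 [-103.81387997 -221.37070958]
top7.npz spent 46 [ -81.47249222 -207.41624848]
```

The gate hit its stop at 13 N; its bar now lies at y ≈ -18.6 with slope 0.0003, so it is shut. The orange and both lips haven't moved, and the arm is clear. Handing in.

```bash
python3 -c "
from workcell import env
print(env.hand_in())"
```

```text
the job is handed in; nothing more can be done
None
```

I handed the job in at about 36 s of the 72 s allowed. Blue and then orange are seated behind both yellow lips and the gate is shut against its stop, but I could not re-measure the spent cartridge at the end because the arm hid it, after a finger landed on blue or spent during the first attempt on blue; no verdict came back.

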